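# Line the bathroom pots up by height in their docks

### The arm

A 6-joint arm with a two-finger parallel gripper is mounted at the origin on the work surface. World frame = base frame: x ahead of the robot, y to its left, z up, the work surface at z = 0. Lengths are in m, angles in rad, forces in N, time in s.
With the tool pointing down it reaches from about 0.325 to 0.775 m from the base axis. Payload 5.5 kg.
Tool frame: the origin (TCP) lies midway between the tips of the shut fingers; the grasp point (between the pads) lies 19 mm behind it (bot.tcp_to_grasp is the distance from the TCP to the grasp point, in m); z points along the fingers, y is the line along which they close (so a half turn about z gives the same grasp; the last joint's range is limited). The gripper opens to 88 mm and grips with 3 to 60 N. Pads are 20 mm wide; open, the fingers measure 115 mm over their backs; the gripper's body (75 mm by 178 mm) begins 61 mm behind the grasp point.
Start: joints at [1.075, 0.091, 1.231, -0, 1.82, -0.057], TCP at [0.255, 0.543, 0.223] pointing down, gripper open.
Joint ranges: [-2.87, 2.87], [-0.86, 2.18], [0.17, 2.46], [-1.51, 4.65], [0.06, 2.69], [-2.65, 2.65]. Speed limits (rad/s): [2.57, 2.57, 3.01, 3.14, 3.14, 3.14].

### API

Orientations are given as [roll, pitch, yaw] about the fixed x, y, z axes, in that order (R = Rz(yaw) Ry(pitch) Rx(roll)).
In Python, from plant import bot, jaws, inverse_kinematics, telemetry, eyes, job gives the robot as it stands. The module is installed in compiled form; this text tells all that it offers. Calls block until the motion is done:
- bot.goto(position, orientation): joint-space move of the TCP to a pose.
- bot.move_linear(position, ori=None, velocity=0.15): straight line of the TCP; ori=None keeps the orientation; velocity is the mean speed in m/s.
- bot.move_j(angles): joint-space move.
- jaws.set_gripper(opening, effort=None): opening from 0.0 (shut) to 1.0 (fully open); effort is the grip in N (None keeps the last); returns when the fingers have stopped.
- bot.sleep(seconds).
- inverse_kinematics(position, orientation): joint angles nearest the present ones, or None.
- telemetry.get_state(): the state.
- eyes.snapshot(name): name is "scene" or "top" or "wrist"; returns the picture (480x640x3 uint8, blue, green, red); there is no depth.
- eyes.calibration(name): a dict with "fx", "fy", "cx", "cy" (pixels), "R" (3x3) and "t" (3): a world point X has camera coordinates R X + t; the wrist camera has in their place "T_tool_cam" (4x4, takes a point from camera to tool coordinates, whose origin is the TCP and whose axes are the flange's). Camera axes: x right, y down, z forward; pixel columns grow to the right and rows downward; lengths in m; the calibration is good to about 2 mm. The wrist camera is an equidistant fisheye: a pixel r from the principal point sees the ray r / f radians off the axis. A picture is of the moment at which its call begins: read the wrist's pose just before it. calibration takes no time and is no camera call.
A pose or a line that the arm cannot do raises bot.IKError and nothing moves.
- job.close_job(): hands the job in; it is judged then, once.
The state is a dict: "time_s": time; "joint_pos": joint angles; "dq": joint speeds; "effort": joint torques, N m; "ee_pos": TCP position; "orientation": TCP orientation; "wrist_force": force on the tool from outside, world axes, zero at the start; "ft_torque": the same for the moment, N m; "finger_gap": opening from 0.0 (shut) to 1.0 (fully open); "grip_force": force on a finger pad.
Only numpy, scipy, OpenCV 4.12 (cv2) and the standard library are available. Lean on these libraries where they do the work, as an engineer would, in place of code of your own. Each camera call takes 0.05 s, during which the arm holds its last target. There are 200 camera calls.

### The job

Stand the four lidded pots in the four docks of the teak tray in order of height, the tallest next to the toothbrush stand and the shortest at the other end of the row. Turn each pot so that its long flat sides match the recess, and set it down upright, without dropping it or knocking a pot over, until its foot is flat on the dock's floor; leave the toothbrush stand and the soap box where they are.

Things in the scene. Friction and masses are not known exactly. Their poses are not given: they have to be found in the camera images.
- pot_pink: pink glazed pot with a closed lid, 125 mm tall, the same oblong plan as the others, two flat long sides and round ends: 36 mm across the flats (along its own x), 66 mm long (along its own y), straight sides from foot to top; about 0.23 kg (varies by a quarter), upright and loose on the counter. Origin at the centre of its underside; z up. A half turn about z makes no difference to it.
- pot_yellow: yellow glazed pot with a closed lid, 105 mm tall, the same oblong plan as the others, two flat long sides and round ends: 36 mm across the flats (along its own x), 66 mm long (along its own y), straight sides from foot to top; about 0.21 kg (varies by a quarter), upright and loose on the counter. Origin at the centre of its underside; z up. A half turn about z makes no difference to it.
- pot_green: green glazed pot with a closed lid, 85 mm tall, the same oblong plan as the others, two flat long sides and round ends: 36 mm across the flats (along its own x), 66 mm long (along its own y), straight sides from foot to top; about 0.18 kg (varies by a quarter), upright and loose on the counter. Origin at the centre of its underside; z up. A half turn about z makes no difference to it.
- pot_blue: blue glazed pot with a closed lid, 65 mm tall, the same oblong plan as the others, two flat long sides and round ends: 36 mm across the flats (along its own x), 66 mm long (along its own y), straight sides from foot to top; about 0.16 kg (varies by a quarter), upright and loose on the counter. Origin at the centre of its underside; z up. A half turn about z makes no difference to it.
- dock1: fixed white ceramic dock with a blue floor on the teak tray, the +y (robot's left) end of the row; an oblong recess 52 mm across (its own x) by 82 mm long (its own y, which runs along the row), floor 3 mm above its origin, rim 10 mm above its origin, wall 6 mm thick. All four are alike, 98 mm apart. Origin at the centre of the underside, on the tray top 15 mm above the counter.
- dock2: fixed white ceramic dock with a blue floor on the teak tray, second from the +y end; an oblong recess 52 mm across (its own x) by 82 mm long (its own y, which runs along the row), floor 3 mm above its origin, rim 10 mm above its origin, wall 6 mm thick. All four are alike, 98 mm apart. Origin at the centre of the underside, on the tray top 15 mm above the counter.
- dock3: fixed white ceramic dock with a blue floor on the teak tray, third from the +y end; an oblong recess 52 mm across (its own x) by 82 mm long (its own y, which runs along the row), floor 3 mm above its origin, rim 10 mm above its origin, wall 6 mm thick. All four are alike, 98 mm apart. Origin at the centre of the underside, on the tray top 15 mm above the counter.
- dock4: fixed white ceramic dock with a blue floor on the teak tray, the -y (robot's right) end of the row; an oblong recess 52 mm across (its own x) by 82 mm long (its own y, which runs along the row), floor 3 mm above its origin, rim 10 mm above its origin, wall 6 mm thick. All four are alike, 98 mm apart. Origin at the centre of the underside, on the tray top 15 mm above the counter.
- brush_stand: pale ceramic toothbrush stand, 76 mm across, 95 mm tall, with two toothbrushes reaching 170 mm above its origin and leaning up to 30 mm off its axis; loose on the tray, in line with the docks, past one end of the row or the other (118 mm from the end dock's centre). Origin at the centre of its underside, z up.
- soap_box: closed pale turquoise plastic travel soap box with a snap clasp, 66 x 88 mm, 38 mm tall, loose on the tray past the end of the row that is away from the toothbrush stand, 118 mm from the end dock's centre. Origin at the centre of its underside, z up. Not to be disturbed.
Not all that is in view belongs to the job. What is shaped like the pot_pink but purple is not meant.

How it is judged:
At the end, for the whole second after the job is handed in: From the dock by the toothbrush stand: pink, yellow, green, blue, each within 14 mm of its dock's centre, foot under 4 mm above the floor, flats within 0.35 rad of the dock's, upright within 0.08 rad, released, at rest; stand and soap box within 30 mm of their start (((y of brush_stand in the frame of dock1 above 0 m and horizontal distance between pot_pink and dock1 below 0.014 m and z of pot_pink in the frame of dock1 below 0.007 m and angle between the x axis of pot_pink and the x axis of dock1, either way round below 0.35 rad and horizontal distance between pot_yellow and dock2 below 0.014 m and z of pot_yellow in the frame of dock2 below 0.007 m and angle between the x axis of pot_yellow and the x axis of dock2, either way round below 0.35 rad and horizontal distance between pot_green and dock3 below 0.014 m and z of pot_green in the frame of dock3 below 0.007 m and angle between the x axis of pot_green and the x axis of dock3, either way round below 0.35 rad and horizontal distance between pot_blue and dock4 below 0.014 m and z of pot_blue in the frame of dock4 below 0.007 m and angle between the x axis of pot_blue and the x axis of dock4, either way round below 0.35 rad) or (not (y of brush_stand in the frame of dock1 above 0 m) and horizontal distance between pot_pink and dock4 below 0.014 m and z of pot_pink in the frame of dock4 below 0.007 m and angle between the x axis of pot_pink and the x axis of dock4, either way round below 0.35 rad and horizontal distance between pot_yellow and dock3 below 0.014 m and z of pot_yellow in the frame of dock3 below 0.007 m and angle between the x axis of pot_yellow and the x axis of dock3, either way round below 0.35 rad and horizontal distance between pot_green and dock2 below 0.014 m and z of pot_green in the frame of dock2 below 0.007 m and angle between the x axis of pot_green and the x axis of dock2, either way round below 0.35 rad and horizontal distance between pot_blue and dock1 below 0.014 m and z of pot_blue in the frame of dock1 below 0.007 m and angle between the x axis of pot_blue and the x axis of dock1, either way round below 0.35 rad)) and angle between each of pot_pink, pot_yellow, pot_green, pot_blue's own z axis and vertical below 0.08 rad and linear speed of each of pot_pink, pot_yellow, pot_green, pot_blue below 0.02 m/s and contact force between each of pot_pink, pot_yellow, pot_green, pot_blue and the fingers below 0.05 N and distance of each of brush_stand, soap_box from where it was at the start of the episode below 0.03 m); the robot touches nothing.
It fails at once if the toothbrush stand is shifted by more than 30 mm or tipped (distance of brush_stand from where it was at the start of the episode above 0.03 m or angle between brush_stand's own z axis and vertical above 0.35 rad).
It fails at once if the soap box is shifted by more than 30 mm or tipped (distance of soap_box from where it was at the start of the episode above 0.03 m or angle between soap_box's own z axis and vertical above 0.35 rad).
It fails at once if a pot is knocked over (angle between any of pot_pink, pot_yellow, pot_green, pot_blue's own z axis and vertical above 0.7 rad).
It fails at once if a pot is dropped (moves faster than 0.7 m/s with no finger on it, a free fall of about 25 mm) ((linear speed of pot_pink above 0.7 m/s and contact force between pot_pink and the fingers below 0.01 N) or (linear speed of pot_yellow above 0.7 m/s and contact force between pot_yellow and the fingers below 0.01 N) or (linear speed of pot_green above 0.7 m/s and contact force between pot_green and the fingers below 0.01 N) or (linear speed of pot_blue above 0.7 m/s and contact force between pot_blue and the fingers below 0.01 N)).
It also fails if it takes over 102 s, if anything falls off the work surface, if the arm or the gripper's body presses on something with over 40 N, if the wrist force passes 120 N, or if a joint passes its speed limit or range.

## Working session

There is one attempt and no reset: what is moved stays moved. The work goes in short steps, each a Python script; the robot and the scene stay as the last script left them, time stands still between calls to the robot, and variables do not carry over. Pictures are saved under pics/ and viewed, at most 14 in all, crops included, and the job is handed in when it is done.

```bash
mkdir -p pics
python3 - <<'E'
from plant import bot,eyes,telemetry
import cv2
for n in("top","scene"):
    cv2.imwrite(f"pics/{n}0.png",eyes.snapshot(n))
    c=eyes.calibration(n);print(n,c)
print(eyes.calibration("wrist")); print(telemetry.get_state())
E
```

```text
top {'fx': 574.5099051408231, 'fy': 574.5099051408231, 'cx': 313.8892402346229, 'cy': 231.78282249405225, 'R': array([[-0.00946627, -0.99956038,  0.02809684],
       [-0.98799882,  0.00501728, -0.15437994],
       [ 0.1541711 , -0.02922105, -0.98761197]]), 't': array([-0.01551548,  0.5821378 ,  1.11975417])}
scene {'fx': 479.10252377804824, 'fy': 479.10252377804824, 'cx': 310.364931305052, 'cy': 235.46531599501037, 'R': array([[ 0.76662904,  0.64208844, -0.00153385],
       [ 0.41897657, -0.50204934, -0.75657458],
       [-0.48655786,  0.57936939, -0.65390561]]), 't': array([-0.44766375, -0.21001522,  1.15043331])}
{'fx': 371.64829954431775, 'fy': 371.64829954431775, 'cx': 322.48811738422984, 'cy': 239.64477469836967, 'T_tool_cam': array([[-1.12498439e-03, -9.64352387e-01, -2.64618988e-01,
         7.19663884e-02],
       [ 9.99999134e-01, -9.04069072e-04, -9.56629188e-04,
        -2.41319390e-04],
       [ 6.83293798e-04, -2.64619835e-01,  9.64352568e-01,
        -1.61966141e-01],
       [ 0.00000000e+00,  0.00000000e+00,  0.00000000e+00,
         1.00000000e+00]])}
{'time_s': 0.1, 'joint_pos': array([ 1.07529782e+00,  9.17704847e-02,  1.23179595e+00,  3.20371039e-06,
        1.81984523e+00, -5.66782504e-02]), 'dq': array([-0.00139081, -0.0008644 , -0.00476003,  0.00028457, -0.00218071,
        0.00058835]), 'effort': array([ 2.04940545e-03, -4.47854662e+01, -4.07569098e+01,  7.00395321e-02,
        2.84614210e-02, -1.40579591e-04]), 'ee_pos': array([0.25477208, 0.54289869, 0.22161061]), 'orientation': array([-3.13977674e+00, -1.06144325e-04,  2.70277308e+00]), 'wrist_force': array([ 0.37817765, -0.01105644, -0.54523524]), 'ft_torque': array([ 0.01788627, -0.00544897,  0.0259942 ]), 'grip_force': 0.0, 'finger_gap': 1.0048590286982402}
```

View pics/top0.png

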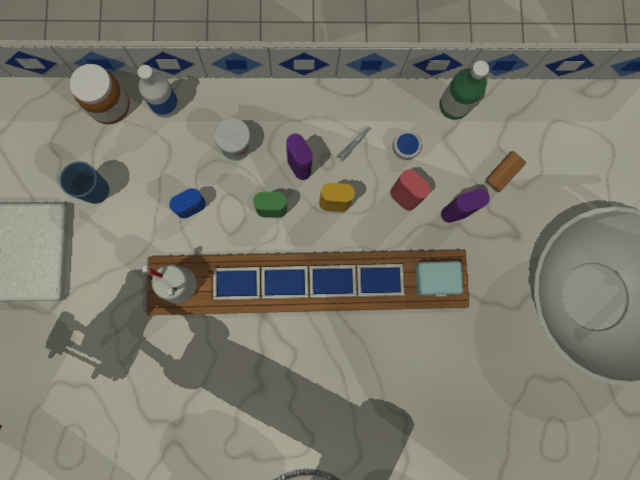

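View pics/scene0.png

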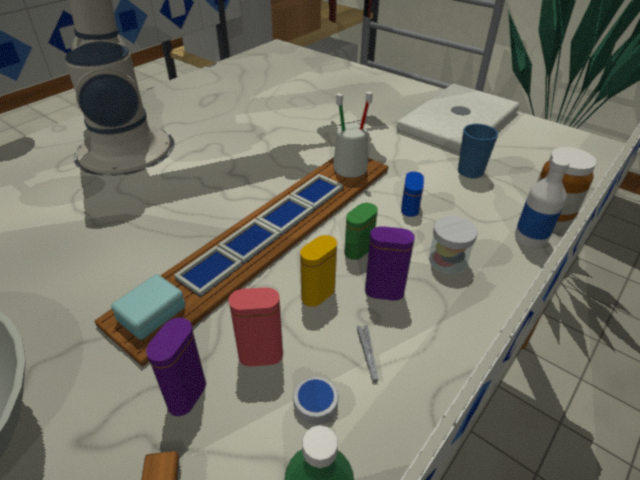

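The stand is at the +y end (stand at top-view (170,283), soap box at (440,278)), so dock1 to dock4 take pink, yellow, green and blue. The pots in the top view are pink (410,190), yellow (337,197), green (270,204) and blue (187,203). The purple ones at (299,157) and (466,205) are decoys. The blue bottle, blue lid (408,145) and green bottle are not pot-shaped.

```bash
cat > vis.py <<'E'
import numpy as np,cv2
from scipy.optimize import minimize
from plant import eyes
H=dict(pink=.125,yellow=.105,green=.085,blue=.065,purple=.125)
HUE=dict(pink=(0,8),yellow=(18,30),green=(45,75),blue=(105,122),purple=(130,160))
cal={n:eyes.calibration(n) for n in("top","scene")}
def proj(n,X):
    c=cal[n];p=np.atleast_2d(X)@c['R'].T+c['t']
    return np.c_[c['cx']+c['fx']*p[:,0]/p[:,2],c['cy']+c['fy']*p[:,1]/p[:,2]]
def ray(n,uv,z):
    c=cal[n];d=c['R'].T@[(uv[0]-c['cx'])/c['fx'],(uv[1]-c['cy'])/c['fy'],1];o=-c['R'].T@c['t']
    return o+d*(z-o[2])/d[2]
def comps(img,hue,smin=100):
    h=cv2.cvtColor(img,cv2.COLOR_BGR2HSV)
    a,b=hue;m=(h[...,1]>smin)&(h[...,2]>40)&(((h[...,0]>=a)&(h[...,0]<=b))|((a==0)&(h[...,0]>172)))
    m=cv2.morphologyEx(m.astype(np.uint8),cv2.MORPH_OPEN,np.ones((3,3)))
    n,l,s,c=cv2.connectedComponentsWithStats(m)
    return [(l==i,s[i],c[i]) for i in range(1,n) if s[i,4]>60]
t=np.linspace(0,2*np.pi,41)[:-1]
PLAN=np.c_[.018*np.cos(t),.018*np.sin(t)+.015*np.sign(np.sin(t)+1e-9)]
def hull(n,p,h,z0=0):
    c,s=np.cos(p[2]),np.sin(p[2]);q=PLAN@np.array([[c,s],[-s,c]])+p[:2]
    X=np.r_[np.c_[q,0*t+z0],np.c_[q,0*t+z0+h]]
    return cv2.convexHull(proj(n,X).astype(np.float32))[:,0]
def rast(P,shape=(480,640),S=4):
    m=np.zeros(shape,np.uint8);cv2.fillPoly(m,[np.round(P*16).astype(np.int32)],255,cv2.LINE_AA,4);return m/255.
def fit(masks,p0,h,z0=0):
    # masks: {cam: bool mask}; pose maximising the overlap of the prism's silhouette
    def cost(p):
        k=0
        for n,m in masks.items():
            r=rast(hull(n,p,h,z0));k+=1-np.minimum(r,m).sum()/np.maximum(r,m).sum()
        return k/len(masks)
    best=min((minimize(cost,[*p0,a],method='Nelder-Mead',options=dict(initial_simplex=np.array([[*p0,a],[p0[0]+.01,p0[1],a],[p0[0],p0[1]+.01,a],[*p0,a+.3]]),xatol=1e-4,fatol=1e-4)) for a in np.arange(0,np.pi,np.pi/6)),key=lambda r:r.fun)
    return best.x,best.fun
E
cat > meas.py <<'E'
from vis import *
im={n:eyes.snapshot(n) for n in cal}
g={'pink':(410,190),'yellow':(337,197),'green':(270,204),'blue':(187,203),'purple':(299,157),'purple2':(466,205)}
out=im['top'].copy()
for k,uv in g.items():
    c=k.rstrip('2');h=H[c];p0=ray('top',uv,h*.6)[:2]
    ms={}
    for n in cal:
        e=proj(n,[*p0,h/2])[0]
        L=[(np.hypot(*(q[2]-e)),q) for q in comps(im[n],HUE[c])]
        d,q=min(L,key=lambda x:x[0]);ms[n]=q[0]
        print(k,n,'d%.0f'%d,q[1],end=' ')
    p,f=fit(ms,p0,h);print('\n  pose',p.round(4),'iou %.3f'%(1-f))
    cv2.polylines(out,[hull('top',p,h).astype(int)],True,(255,255,255),1)
docks=sorted([q for q in comps(im['top'],(100,125)) if 255<q[2][1]<310 and q[1][4]>500],key=lambda q:q[2][0])
D=np.array([ray('top',q[2],.018) for q in docks]);print(D.round(4),[q[1].tolist() for q in docks],np.linalg.norm(np.diff(D,axis=0),axis=1))
cv2.imwrite('pics/fit.png',cv2.resize(out[90:320,130:500],None,fx=2.1,fy=2.1))
E
python3 meas.py
```

```text
pink top d2 [ 391  170   39   40 1035] pink scene d3 [ 229  288   53   78 3485] 
  pose [ 0.6645 -0.2117  2.3482] iou 0.908
yellow top d2 [320 183  35  29 857] yellow scene d3 [ 300  235   37   72 2190] 
  pose [ 0.653  -0.0641  3.1966] iou 0.920
green top d1 [254 193  32  24 656] green scene d12 [346 222  29  37 653] 
  pose [0.6395 0.0689 3.3684] iou 0.613
blue top d1 [170 189  35  29 717] blue scene d2 [402 172  22  44 719] 
  pose [0.6462 0.2391 0.4564] iou 0.837
purple top d3 [287 134  25  45 829] purple scene d10 [ 366  246   45   54 1910] 
  pose [0.7327 0.0098 1.9544] iou 0.731
purple2 top d2 [442 189  47  33 868] purple2 scene d3 [ 147  317   58   99 3681] 
  pose [ 0.6304 -0.3216  0.4741] iou 0.888
[[ 0.4812  0.1392  0.018 ]
 [ 0.4825  0.041   0.018 ]
 [ 0.4842 -0.0574  0.018 ]
 [ 0.4857 -0.1554  0.018 ]] [[217, 271, 39, 25, 962], [265, 270, 40, 25, 972], [313, 269, 40, 25, 957], [361, 268, 39, 25, 944]] [0.09825149 0.09835689 0.09804825]
```

View pics/fit.png

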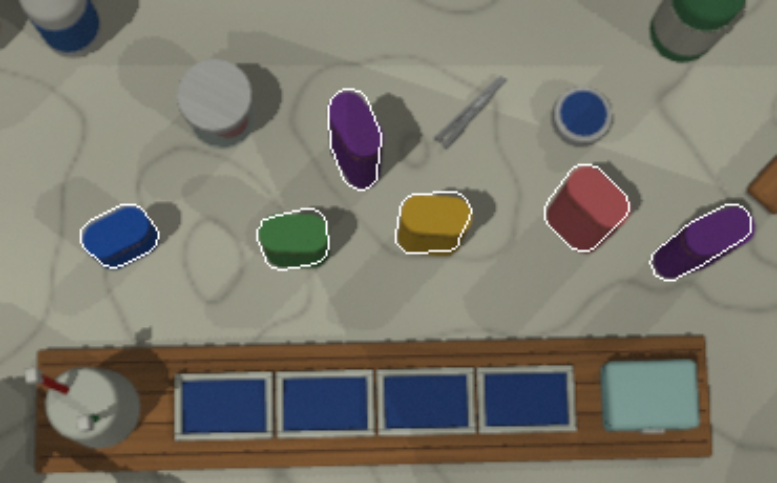

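The silhouettes fit all four pots, dock spacing comes out at 98 mm, and heights and reach are plausible. Next I'll do pink, refining with the wrist camera first.

```bash
cat > run.py <<'E'
import sys
import vis
from vis import *
from plant import bot,jaws,telemetry
from scipy.spatial.transform import Rotation as Ro
POSE=dict(pink=(.6645,-.2117,-.7934),yellow=(.653,-.0641,.055),green=(.6395,.0689,.2268),blue=(.6462,.2391,.4564))
DOCK=dict(pink=(.4812,.1392),yellow=(.4825,.041),green=(.4842,-.0574),blue=(.4857,-.1554));DY=.0153
GZ=dict(pink=.081,yellow=.061,green=.047,blue=.026) # TCP height at the grasp
W=eyes.calibration("wrist")
def wrist_proj(st):
    T=np.eye(4);T[:3,:3]=Ro.from_euler('xyz',st['orientation']).as_matrix();T[:3,3]=st['ee_pos'];M=np.linalg.inv(T@W['T_tool_cam'])
    def f(n,X):
        p=np.atleast_2d(X)@M[:3,:3].T+M[:3,3];r=np.hypot(p[:,0],p[:,1]);k=np.arctan2(r,p[:,2])/np.maximum(r,1e-9)
        return np.c_[W['cx']+W['fx']*p[:,0]*k,W['cy']+W['fy']*p[:,1]*k]
    return f
def ori(th): return [np.pi,0,th+np.pi/2]
def look(c,p,z0,name):
    bot.sleep(.2);st=telemetry.get_state();im=eyes.snapshot("wrist");vis.proj=wrist_proj(st)
    e=vis.proj(0,[*p[:2],z0+H[c]])[0]
    L=comps(im,HUE[c])
    m=min(L,key=lambda q:np.hypot(*(q[2]-e)))
    def cost(x):
        r=rast(hull('w',x,H[c],z0));return 1-np.minimum(r,m[0]).sum()/np.maximum(r,m[0]).sum()
    r=min((minimize(cost,p,method='Nelder-Mead',options=dict(initial_simplex=np.array(p)+s*np.array([[0,0,0],[.01,0,0],[0,.01,0],[0,0,.3]]),xatol=1e-4,fatol=1e-4)) for s in(1,-1)),key=lambda r:r.fun)
    for q,col in((p,(0,0,255)),(r.x,(255,255,255))): cv2.polylines(im,[hull('w',q,H[c],z0).astype(int)],True,col,1)
    cv2.imwrite(f'pics/{name}.png',im);print('look',np.round(r.x,4),'was',p,'iou %.3f'%(1-r.fun),'area',m[1]);return r.x,1-r.fun
def st(msg):
    s=telemetry.get_state();print(msg,'t%.1f'%s['time_s'],'tcp',s['ee_pos'].round(4),'F',s['wrist_force'].round(1),'gap %.3f grip %.1f'%(s['finger_gap'],s['grip_force']))
def hover(c):
    p=POSE[c];jaws.set_gripper(1.0,20)
    bot.goto([p[0],p[1],.25],ori(p[2]));return look(c,p,0,'w_'+c)
def pick(c,p):
    z=GZ[c];bot.goto([p[0],p[1],H[c]+.06],ori(p[2]));bot.move_linear([p[0],p[1],z],velocity=.12);st('down')
    jaws.set_gripper(0.0,20);st('grip')
    bot.move_linear([p[0],p[1],z+.17],velocity=.2);st('up')
def place(c):
    x,y=DOCK[c];z=GZ[c]+.019
    bot.goto([x,y,z+.15],ori(DY));bot.move_linear([x,y,z+.02],velocity=.15);bot.move_linear([x,y,z],velocity=.03);bot.sleep(.2);st('set')
    jaws.set_gripper(1.0,20);st('open');bot.move_linear([x,y,z+.15],velocity=.2)
def do(c):
    p,f=hover(c);d=np.array(p)-POSE[c]
    if f<.75 or np.hypot(*d[:2])>.015 or abs(d[2])>.3: print('CHECK');return False
    pick(c,p)
    if not .3<telemetry.get_state()['finger_gap']<.5: print('BAD GRIP');return False
    place(c);return True
if __name__=='__main__':
    for c in sys.argv[1:]:
        if not do(c):break
E
python3 run.py pink
```

```text
look [ 0.6642 -0.2112 -0.742 ] was (0.6645, -0.2117, -0.7934) iou 0.858 area [ 301  179   44   91 3264]
down t5.1 tcp [ 0.6648 -0.2114  0.0825] F [ 1.  -0.  -0.1] gap 1.000 grip 0.0
grip t5.9 tcp [ 0.6642 -0.2112  0.0809] F [ 0.4  0.2 -1.2] gap 0.411 grip 19.6
up t6.9 tcp [ 0.6639 -0.2111  0.2491] F [-0.4 -0.7 -2.9] gap 0.415 grip 19.6
set t10.4 tcp [0.4813 0.1392 0.1003] F [ 0.   0.1 -1.4] gap 0.415 grip 19.6
open t11.3 tcp [0.4812 0.1392 0.1   ] F [-1.   0.7  0.3] gap 1.000 grip 0.0
```

View pics/w_pink.png

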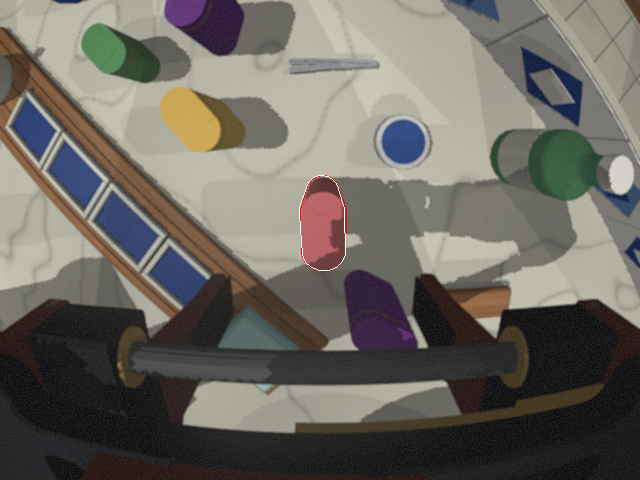

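The wrist view shows pink at (323,222), matching the fit, and it was gripped at the right width and set down. I'll do the others now with the same checks.

```bash
python3 run.py yellow green blue
python3 - <<'E'
from run import *
bot.goto([.45,-.4,.3],ori(0));bot.sleep(.3);st('park')
vis.proj=P=lambda n,X:(lambda c,p:np.c_[c['cx']+c['fx']*p[:,0]/p[:,2],c['cy']+c['fy']*p[:,1]/p[:,2]])(cal[n],np.atleast_2d(X)@cal[n]['R'].T+cal[n]['t'])
im={n:eyes.snapshot(n) for n in cal}
for c in H:
    if c=='purple':continue
    d=DOCK[c];ms={}
    for n in cal:
        e=P(n,[*d,.018+H[c]/2])[0];L=comps(im[n],HUE[c],90)
        m=min(L,key=lambda q:np.hypot(*(q[2]-e)))
        if c!='blue': ms[n]=m[0]
    if ms:
        p,f=fit(ms,d,H[c],.018);print(c,'off mm',((p[:2]-d)*1e3).round(1),'yaw',round((p[2]+1.57)%np.pi-1.57,3),'iou %.2f'%(1-f))
    for n in cal: cv2.polylines(im[n],[hull(n,(*d,DY),H[c],.018).astype(int)],True,(255,255,255),1)
cv2.imwrite('pics/end_top.png',cv2.resize(im['top'][180:330,130:490],None,fx=2.2,fy=2.2))
cv2.imwrite('pics/end_scene.png',cv2.resize(im['scene'][60:380,80:440],None,fx=1.8,fy=1.8))
E
```

```text
look [ 0.6524 -0.0648 -0.0796] was (0.653, -0.0641, 0.055) iou 0.934 area [ 299  178   47   86 3086]
down t15.2 tcp [ 0.6531 -0.0649  0.0624] F [-0.1 -0.1  0.5] gap 0.998 grip 0.0
grip t16.0 tcp [ 0.6524 -0.0648  0.0609] F [-0.2 -0.2 -0.4] gap 0.408 grip 20.0
up t17.0 tcp [ 0.652  -0.0648  0.2292] F [ 0.2  0.6 -2.1] gap 0.410 grip 20.0
set t19.9 tcp [0.4827 0.041  0.0803] F [ 0.2 -0.1 -1.8] gap 0.412 grip 20.0
open t20.8 tcp [0.4825 0.041  0.08  ] F [0.2 0.5 0. ] gap 1.001 grip 0.0
park t25.0 tcp [ 0.4504 -0.3996  0.2999] F [-0.3 -0.2 -1.3] gap 0.999 grip 0.0
pink off mm [0.2 0.5] yaw 0.081 iou 0.90
yellow off mm [0.5 0.8] yaw 0.093 iou 0.93
green off mm [0. 0.] yaw 0.0 iou 0.00Traceback (most recent call last):
  File "run.py", line 48, in <module>
    if not do(c):break
           ~~^^^
  File "run.py", line 41, in do
    p,f=hover(c);d=np.array(p)-POSE[c]
        ~~~~~^^^
  File "run.py", line 31, in hover
    bot.goto([p[0],p[1],.25],ori(p[2]));return look(c,p,0,'w_'+c)
                                               ~~~~^^^^^^^^^^^^^^
  File "run.py", line 21, in look
    m=min(L,key=lambda q:np.hypot(*(q[2]-e)))
ValueError: min() iterable argument is empty
```

View pics/end_top.png

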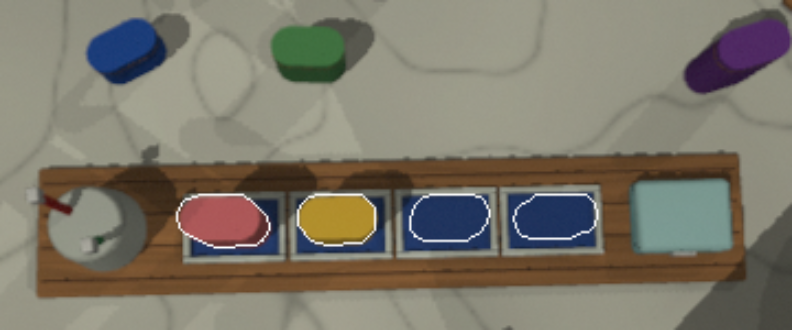

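View pics/end_scene.png

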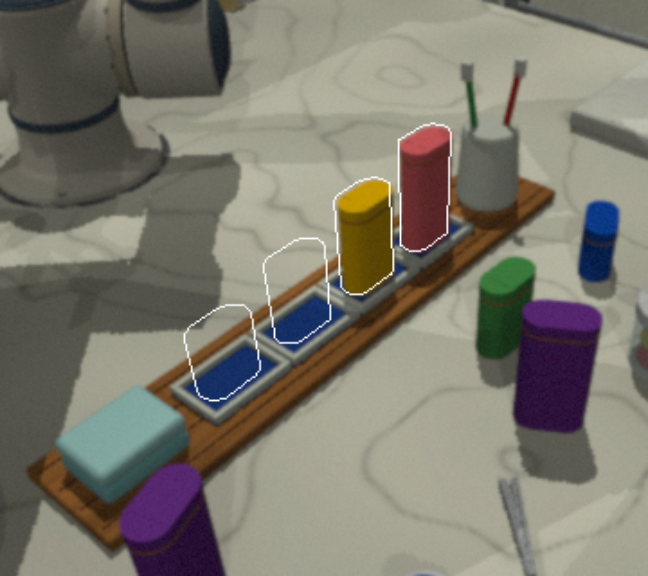

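Pink and yellow are seated in dock1 and dock2 within about 1 mm. Green was not picked because its colour mask came back empty in the wrist view, so I'll widen that mask and continue.

```bash
sed -i 's/green=(45,75)/green=(40,92)/' vis.py; sed -i 's/L=comps(im,HUE\[c\])/L=comps(im,HUE[c],60 if c=="green" else 100)/; s/abs(d\[2\])>.3/abs(d[2])>.4/' run.py; python3 run.py green blue
python3 - <<'E'
from run import *
bot.goto([.45,-.4,.3],ori(0));bot.sleep(.3);st('park')
im={n:eyes.snapshot(n) for n in cal}
for c in DOCK:
    for n in cal: cv2.polylines(im[n],[hull(n,(*DOCK[c],DY),H[c],.018).astype(int)],True,(255,255,255),1)
cv2.imwrite('pics/end2_top.png',cv2.resize(im['top'][180:330,130:490],None,fx=2.2,fy=2.2))
cv2.imwrite('pics/end2_scene.png',cv2.resize(im['scene'][60:380,80:440],None,fx=1.8,fy=1.8))
E
```

```text
look [ 0.6399  0.0689 -0.0095] was (0.6395, 0.0689, 0.2268) iou 0.917 area [ 300  176   48   77 2653]
down t28.9 tcp [0.6407 0.0689 0.0484] F [ 0.4 -0.8  0.6] gap 1.002 grip 0.0
grip t29.7 tcp [0.6399 0.0689 0.0469] F [-0.5 -0.1 -0.4] gap 0.412 grip 19.9
up t30.7 tcp [0.6395 0.0688 0.2151] F [-0.3 -1.1 -2.7] gap 0.411 grip 19.9
set t33.6 tcp [ 0.4844 -0.0574  0.0663] F [-0.5  0.4 -1.6] gap 0.413 grip 19.9
open t34.5 tcp [ 0.4842 -0.0574  0.066 ] F [-0.6  0.1  0.7] gap 1.001 grip 0.0
look [0.6462 0.2391 0.5324] was (0.6462, 0.2391, 0.4564) iou 0.888 area [ 304  175   38   72 2249]
down t38.7 tcp [0.6469 0.2393 0.0274] F [ 0.  -0.  -0.6] gap 1.000 grip 0.0
grip t39.5 tcp [0.6461 0.2391 0.0259] F [ 0.3 -0.6 -1.2] gap 0.410 grip 19.7
up t40.5 tcp [0.6457 0.239  0.1941] F [-0.2 -0.3 -2.9] gap 0.414 grip 19.7
set t44.1 tcp [ 0.4858 -0.1555  0.0453] F [ 0.7 -0.7 -1.5] gap 0.411 grip 19.8
open t45.0 tcp [ 0.4857 -0.1554  0.045 ] F [-0.   0.7  0.6] gap 0.999 grip 0.0
park t47.3 tcp [ 0.4504 -0.3991  0.3   ] F [ 0.7  0.5 -0.4] gap 0.999 grip 0.0
```

View pics/end2_top.png

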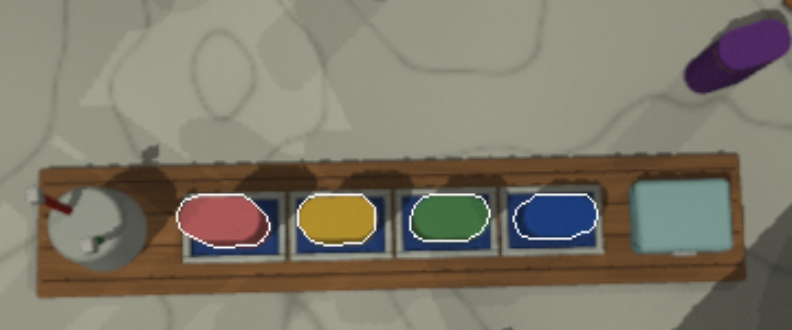

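View pics/end2_scene.png

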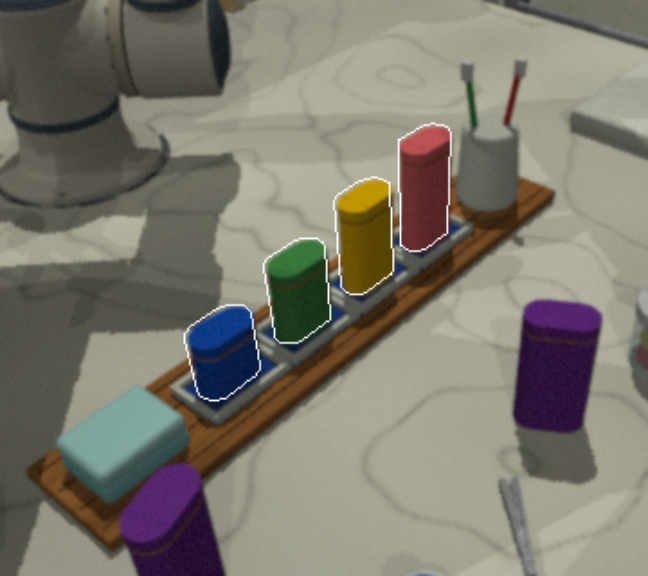

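All four pots are upright in their docks and lie on the predicted outlines in both views. The stand and soap box have not moved.

```bash
python3 -c "
from plant import job;print(job.close_job())"
```

```text
the job is handed in; nothing more can be done
None
```

The job is handed in with pink, yellow, green and blue upright in dock1 to dock4 from the toothbrush stand at about 47 s robot time; the final pictures show the stand and soap box unmoved, and the hand-in returned no verdict.

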